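Change to the slim whetstone: pick it from the basin and clamp it in the stone holder

TASK

Pull the holder's sliding jaw open far enough for the stone, then take the slim long whetstone out of the basin, lay it flat and lengthwise on the holder's board, and push the jaw up so that the stone is held snugly between the end stop and the jaw, in line with the board and centred across it. Whetstones chip: grip it lightly, lay it down rather than drop it, and close the jaw gently. Leave the other stones in the basin and do not disturb the other things on the table.

Things in the scene. Friction and masses are not known exactly. Their poses are not given: they have to be found in the camera images.
- slim_stone: THE STONE TO CLAMP: grey whetstone, plain block 120 long (its x) x 36 wide (its y) x 24 high (its z), about 0.25 kg. In the basin it lies on its broad face. Origin at the centre of its underside
- slim_center (a point): centre of the slim stone (12 above its underside)
- basin: fixed round open aluminium basin, 376 across the rim, 62 high; flat inner floor 4 above the table, about 320 across; walls 3 thick, sloping outward. Origin: centre of its underside, on the table. Its yaw is arbitrary
- holder: fixed stone holder: wooden board 230 long (x) x 80 wide (y) x 18 high, origin at the centre of its underside on the table. A steel end stop, 12 high above the board and 64 wide, is fixed at its far end: its inner face is at x = +85 mm. The steel jaw slides along x. Stone and jaw both go on the board's top, z = 18 mm
- bed (a point): point on the board's top (z = 18 mm) at holder x = +25 mm, y = 0: centre of the underside of the slim stone when it is properly clamped
- jaw (a joint): travel of the jaw in m, 0 to 0.085, growing as it opens (jaw moves to the holder's -x, towards the robot). The clear gap between jaw and end stop is 60 mm + travel, so it reads 0.060 with the slim stone clamped lengthwise. It stays where it is left; about 3 N moves it
- jaw_tab (a point): top of the upright steel tab on the jaw, by which it is moved: tab 14 (x) x 34 (y), its top 66 above the table, standing on the jaw block (25 x 64, top 30 above the table). This point is on the tab's axis; the jaw's clamping face lies 18 mm from it towards the end stop
- wide_stone: grey stone 120 x 55 x 24 high, in the basin; same length as the slim one but wider. Leave it. Origin: centre of underside
- round_stone: grey round stone, 60 across, 28 high, in the basin. Origin: centre of underside
- short_stone: grey stone 60 x 36 x 24 high, in the basin. Origin: centre of underside
- cube_stone: grey stone cube of 30, in the basin. Origin: centre of underside
- cone_stone: grey cone stone, 36 across, 36 high, in the basin. Origin: centre of underside
- screwdriver: screwdriver, yellow handle, 170 long, lying beside the holder along it, about 90 mm to its +y side
- oil_can: steel oil can, 40 across, 70 high, standing beyond the holder's end stop. Origin: centre of underside
- wrench: steel wrench lying on the table to the robot's left
There are look-alikes about, which are no part of the job. What is shaped like the wide_stone but orange or turquoise is not meant.

How it is judged:
By the outcome, as a careful person would: the job done as asked, in the order asked, and still so for the second after the job is handed in, with the robot touching nothing.
It also fails if it takes over 61 s, if anything falls off the work surface, if the arm or the gripper's body presses on something with over 40 N, if the wrist force passes 120 N, or if a joint passes its speed limit or range.

ROBOT

A 6-joint arm with a two-finger parallel gripper is mounted at the origin on the work surface. World frame = base frame: x ahead of the robot, y to its left, z up, the work surface at z = 0. Lengths are in mm, angles in rad, forces in N, time in s.
With the tool pointing down it reaches from about 325 to 900 mm from the base axis. Payload 6.1 kg.
Tool frame: the origin (TCP) lies where the fingers leave the gripper's body, on its centre line; the fingertips stand 73 mm ahead of it and the grasp point (between the pads) lies 54 mm ahead of it; z points along the fingers, y is the line along which they close (so a half turn about z gives the same grasp; the last joint's range is limited). The gripper opens to 85 mm and grips with 20 to 120 N. Pads are 22 mm wide; open, the fingers measure 114 mm over their backs; the gripper's body (76 mm by 85 mm) begins 54 mm behind the grasp point. The pads swing forward as they close: fully open they stand 13 mm farther back than shut.
Start: joints at [1.183, 0.22, 1.526, -0, 1.395, -0.126], TCP at [161.761, 603.697, 303.9] pointing down, gripper open.
Joint ranges: [-2.98, 2.98], [-0.91, 2.08], [0.09, 2.57], [-1.24, 4.39], [0.2, 2.65], [-2.68, 2.68]. Speed limits (rad/s): [2.57, 2.57, 3.01, 3.14, 3.14, 3.14].

INTERFACE

Orientations are given as [roll, pitch, yaw] about the fixed x, y, z axes, in that order (R = Rz(yaw) Ry(pitch) Rx(roll)).
In Python, from cell import env gives the robot as it stands.
- The arm moves only by the tool carry_out, never from a script. Its argument "steps" is a list of rows, each a list of 7 numbers: the shift along the tool's x, y, z as a fraction of full scale, then the turn, a rotation vector about the tool's x, y, z as a fraction of full scale, then the opening, from -1 (shut) to 1 (fully open). A call has 1 to 20 rows; each row is the pose to reach, as a shift and turn from the pose commanded when the call began, along the tool's axes at that moment, turning the shorter way round; what a row does not reach only later rows make up. Full scale, the value 1, is 0.5 m for a shift and 180 degrees for a turn. A row lasts 1/12 s, in which the tool goes at most 41.7 mm and 7.16 degrees, less where a joint would pass 70% of its speed; a pose out of reach is approached as far as the arm can. A call with a number of a shift or a turn outside -1 to 1 is refused whole. A call with a gripper value outside its range is refused whole. The fingers move at their own pace and stop on an object; the grip force is fixed at half the most. Time passes only in rows, so rows that repeat a pose let the fingers close. It gives the time, the measured TCP pose, the force, the opening and the grip force at its end, in the units of the state.
- env.state(): the state, without advancing time (a new reading comes with each control period).
- env.grab_frame(name): name is "scene" or "top" or "wrist"; returns a dict with "color" (400x640x3 uint8, red, green, blue), "depth" (400x640 float32, mm along the optical axis (not along the pixel's ray), 0 where there is no reading), "K" (3x3 intrinsics, pixels), "pose" (4x4, takes a point from camera to world coordinates). Camera axes: x right, y down, z forward; pixel columns grow to the right and rows downward; lengths in mm; the calibration is good to about 2 mm. The wrist camera is an equidistant fisheye: a pixel r from the principal point sees the ray r / f radians off the axis. A picture is of the moment at which its call begins.
- env.close_job(): hands the job in; it is judged then, once.
The state is a dict: "clock": time; "joint_positions": joint angles; "joint_velocities": joint speeds; "joint_torque": joint torques, N m; "ee_pos": TCP position; "ee_rot": TCP orientation; "ft_force": force on the tool from outside, world axes, zero at the start; "torque": the same for the moment, N m; "grip_width": opening from 0.0 (shut) to 1.0 (fully open); "gripper_force": force on a finger pad.
Only numpy, scipy, OpenCV 4.12 (cv2) and the standard library are available. Lean on these libraries where they do the work, as an engineer would, in place of code of your own. Each camera call takes 0.05 s, during which the arm holds its last target. There are 200 camera calls.

## Working session

There is one attempt and no reset: what is moved stays moved. The work goes in short steps, Python scripts to look and compute and a tool call to move; the robot and the scene stay as the last step left them, time stands still between calls to the robot, and variables do not carry over. Pictures are saved under pics/ and viewed, at most 10 in all, crops included, and the job is handed in when it is done.

Besides the shell and the picture viewer there is one more tool, called after "Request:" in YAML: its name, and indented under it one key for each argument. carry_out: Moves the arm, as the interface text tells. Shift numbers are shares of 0.5 m and turn numbers shares of 180 degrees, none past 1 either way. Its arguments: {"type":"object","properties":{"steps":{"type":"array"}},"required":["steps"]}

```bash
mkdir -p pics; cat > h.py <<'E'
import numpy as np, cv2
from cell import env
def grab(n,tag):
    f=env.grab_frame(n); cv2.imwrite(f'pics/{tag}.png',f['color'][...,::-1]); np.savez(f'pics/{tag}.npz',**f); return f
def load(tag): return np.load(f'pics/{tag}.npz')
def pt(f,u,v,z=None):
    K,P=f['K'],f['pose']; d=f['depth']
    r=np.array([(u-K[0,2])/K[0,0],(v-K[1,2])/K[1,1],1]); 
    if z is None: return P[:3,:3]@(r*d[int(v),int(u)])+P[:3,3]
    w=P[:3,:3]@r; return P[:3,3]+w*(z-P[2,3])/w[2]
def pix(f,p):
    c=np.linalg.inv(f['pose'])@np.append(p,1); q=f['K']@c[:3]; return q[:2]/q[2]
E
python3 - <<'E'
from h import *
f=grab('top','top1'); grab('scene','sc1')
print(f['K'],f['pose']); s=env.state(); print(s['ee_pos'],s['ee_rot'],s['clock'],s['ft_force'])
E
```

```text
[[383.00443181   0.         316.01008015]
 [  0.         383.00443181 198.8725021 ]
 [  0.           0.           1.        ]] [[ 2.07735537e-02 -9.98236275e-01  5.56129381e-02  3.87435062e+02]
 [-9.99784173e-01 -2.07556839e-02  8.98955333e-04  1.09422048e+01]
 [ 2.56914744e-04 -5.56196099e-02 -9.98451998e-01  1.25734815e+03]
 [ 0.00000000e+00  0.00000000e+00  0.00000000e+00  1.00000000e+00]]
[161.61455333 603.30943542 302.88234134] [-3.13983243e+00 -1.97985385e-04  2.87979867e+00] 0.1 [-0.18100239 -0.2444538  -0.02492951]
```

View pics/top1.png

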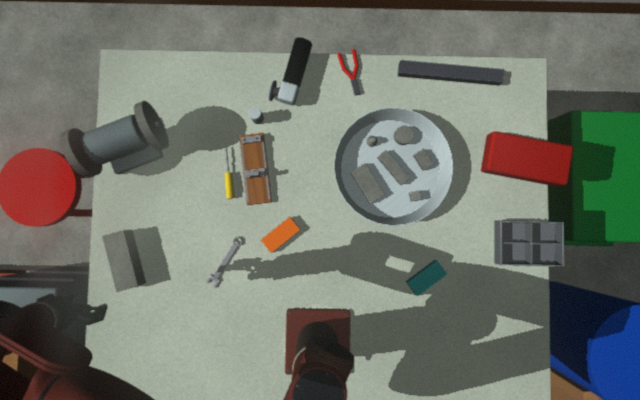

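The top view shows the holder at (256,168), with the jaw near (256,170) and the screwdriver at (229,178). The basin is at (395,165). The elongated grey stones are at (370,184) and (396,167), so I'll enlarge both areas.

```bash
python3 - <<'E'
import cv2,numpy as np
a=cv2.imread('pics/top1.png')
r=lambda c:cv2.resize(c,None,fx=5,fy=5,interpolation=cv2.INTER_CUBIC)
cv2.imwrite('pics/c1.png',np.hstack([r(a[110:222,220:284]),r(a[110:222,345:440])]))
E
```

```text
(no output)
```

View pics/c1.png

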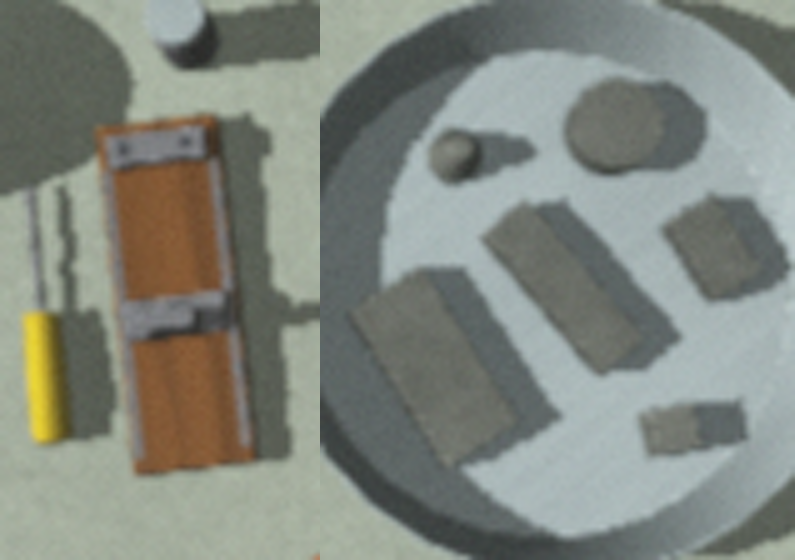

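Candidates are A, the wide block at about (368,183), B, the narrow long block at about (393,167), and the short block at about (426,159). B looks like 120x36, so I'll check its size in numbers.

```bash
python3 - <<'E'
from h import *
np.set_printoptions(precision=1,suppress=True)
f=load('top1')
def C(pts,z,u0,x0=0):
    return np.array([pt(f,u0+(x-x0+.5)/5-.5,110+(y+.5)/5-.5,z)[:2] for x,y in pts])
def rep(n,p):
    e=np.diff(np.vstack([p,p[:1]]),axis=0); L=np.linalg.norm(e,axis=1)
    print(n,p.mean(0),'sides',L,'dir',np.degrees(np.arctan2(e[:,1],e[:,0])))
rep('slim',C([(525,203),(483,238),(602,375),(640,340)],28,345,320))
rep('wide',C([(430,268),(350,318),(450,465),(518,415)],28,345,320))
rep('holder',C([(97,128),(215,117),(255,460),(135,473)],18,220))
rep('stop',C([(106,133),(203,126),(206,155),(108,166)],30,220))
print('tab',C([(140,327),(194,318),(165,318)],66,220))
for z,b in ((28,(345,440)),): 
  K,P=f['K'],f['pose'];d=f['depth'];v,u=np.mgrid[:400,:640]
  X=np.stack([(u-K[0,2])/K[0,0]*d,(v-K[1,2])/K[1,1]*d,d],-1)@P[:3,:3].T+P[:3,3]
  def blob(m,n):
    k,l,s,c=cv2.connectedComponentsWithStats(m.astype(np.uint8))
    for i in range(1,k):
      if s[i,4]>15:
        q=X[l==i]; r=cv2.minAreaRect(q[:,:2].astype(np.float32)); print(n,c[i],s[i,4],q.mean(0),r)
  H=X[...,2]
  blob((H>18)&(H<45)&(np.hypot(u-395,v-165)<42),'basin')
  R=(u>235)&(u<275)&(v>125)&(v<215)
  blob((H>45)&R,'tab'); blob((H>9)&R,'holder'); blob((H>24)&R,'stopjaw')
E
```

```text
slim [ 563.  -234.7] sides [ 35.7 116.9  33.6 115.4] dir [ 131.  -138.3  -46.4   40.6]
wide [ 511.  -154.3] sides [ 61.2 114.4  54.5 110.5] dir [ 123.3 -144.9  -52.6   31.6]
holder [551.9 213.7] sides [ 77.5 226.4  78.1 227.5] dir [ -83.4 -171.8   97.4    8. ]
stop [646.8 227.4] sides [63.  19.1 63.8 21.6] dir [ -84.6 -172.5   97.7    5.2]
tab [[524.1 227.4]
 [530.4 193.8]
 [530.1 211.9]]
basin [404.2 134.2] 282 [ 671.1 -268.7   32. ] ((672.0462036132812, -268.849853515625), (58.77198791503906, 57.62120819091797), 2.4768636226654053)
basin [372.4 140.1] 70 [ 649.7 -166.2   31.6] ((652.515380859375, -168.3096160888672), (27.590347290039062, 29.46287727355957), 28.237924575805664)
basin [393.6 166.5] 430 [ 565.8 -236.5   27.7] ((566.2059936523438, -237.529541015625), (120.09121704101562, 37.31352233886719), 40.61693572998047)
basin [423.5 158.8] 218 [ 592.9 -332.9   27.8] ((593.6889038085938, -333.94775390625), (59.351131439208984, 36.75518035888672), 31.926361083984375)
basin [368.  182.3] 613 [ 512.7 -154.4   28.2] ((512.5736694335938, -154.2084503173828), (119.43128204345703, 55.775550842285156), 32.03446960449219)
basin [415.5 195. ] 94 [ 474.5 -306.3   33.5] ((474.6199951171875, -307.6376037597656), (28.89409065246582, 30.80356216430664), 12.778441429138184)
tab [253.7 173. ] 62 [526.5 202.1 102.2] ((470.2294616699219, 112.92063903808594), (261.0481262207031, 29.52867317199707), 57.381126403808594)
holder [255.2 168.2] 1741 [551.  210.   30.7] ((498.5843200683594, 178.1626739501953), (366.2872314453125, 164.6240692138672), 32.1874885559082)
stopjaw [251.3 138.6] 127 [646.8 225.6  30.6] ((647.0763549804688, 226.16331481933594), (20.410747528076172, 63.968902587890625), 8.555939674377441)
stopjaw [255.2 172.4] 160 [532.8 203.7  65.9] ((481.8235168457031, 116.84292602539062), (278.293701171875, 55.219093322753906), 59.512516021728516)
```

B is confirmed as the slim stone: it measures 120 x 37 mm with its top at z = 28 (the basin floor at 4 plus 24), centred at (566,-237) with yaw 40.6°. A is 119x56, so it's the wide one. Next I'll move above the holder and measure it with the wrist camera.

```bash
cat >> h.py <<'E'
from scipy.spatial.transform import Rotation as R
def row(cur,tgt):
    "cur/tgt = x,y,z,yaw(deg), tool down"
    Rc=R.from_euler('xyz',[np.pi,0,np.radians(cur[3])]); Rt=R.from_euler('xyz',[np.pi,0,np.radians(tgt[3])])
    d=Rc.inv().apply(np.subtract(tgt[:3],cur[:3]))/500; w=(Rc.inv()*Rt).as_rotvec()/np.pi
    return np.round(np.r_[d,w],4).tolist()
E
python3 - <<'E'
from h import *
print(row((161.76,603.7,303.9,165),(520,208,300,7.8)))
E
```

```text
[-0.8969, -0.579, 0.0078, -0.0, -0.0, 0.8733]
```

Request:
carry_out:
  steps:
    - [-0.897,-0.579,0.008,0,0,0.778,-1]
    - [-0.897,-0.579,0.008,0,0,0.778,-1]
    - [-0.897,-0.579,0.008,0,0,0.778,-1]
    - [-0.897,-0.579,0.008,0,0,0.778,-1]
    - [-0.897,-0.579,0.008,0,0,0.778,-1]
    - [-0.897,-0.579,0.008,0,0,0.778,-1]
    - [-0.897,-0.579,0.008,0,0,0.778,-1]
    - [-0.897,-0.579,0.008,0,0,0.778,-1]
    - [-0.897,-0.579,0.008,0,0,0.778,-1]
    - [-0.897,-0.579,0.008,0,0,0.778,-1]
    - [-0.897,-0.579,0.008,0,0,0.778,-1]
    - [-0.897,-0.579,0.008,0,0,0.778,-1]
    - [-0.897,-0.579,0.008,0,0,0.778,-1]
    - [-0.897,-0.579,0.008,0,0,0.778,-1]
    - [-0.897,-0.579,0.008,0,0,0.778,-1]
    - [-0.897,-0.579,0.008,0,0,0.778,-1]
    - [-0.897,-0.579,0.008,0,0,0.778,-1]
    - [-0.897,-0.579,0.008,0,0,0.778,-1]
    - [-0.897,-0.579,0.008,0,0,0.778,-1]
    - [-0.897,-0.579,0.008,0,0,0.778,-1]

```text
clock: 1.77
ee_pos: [519.8, 207.8, 299.3]
ee_rot: [-3.141, 0.001, 0.429]
ft_force: [-0.6, -0.6, 0.0]
grip_width: -0.002
gripper_force: 0.0
```

Request:
carry_out:
  steps:
    - [0,0,0,0,0,0.095,-1]
    - [0,0,0,0,0,0.095,-1]
    - [0,0,0,0,0,0.095,-1]
    - [0,0,0,0,0,0.095,-1]
    - [0,0,0,0,0,0.095,-1]

```text
clock: 2.18
ee_pos: [519.9, 207.9, 299.5]
ee_rot: [3.142, 0.001, 0.139]
ft_force: [-0.8, -0.4, 0.4]
grip_width: -0.001
gripper_force: 0.0
```

```bash
python3 - <<'E'
from h import *
np.set_printoptions(precision=4,suppress=True)
f=grab('wrist','w1'); print(f['K'],f['pose'],f['depth'].min(),f['depth'].max()); s=env.state(); print(s['ee_pos'],np.degrees(s['ee_rot']),s['clock'],s['ft_force'],s['grip_width'])
a=cv2.imread('pics/w1.png'); cv2.imwrite('pics/w1b.png',cv2.resize(a,(800,500)))
E
```

```text
[[309.7069   0.     321.3711]
 [  0.     309.7069 197.9976]
 [  0.       0.       1.    ]] [[  0.1391  -0.9523  -0.2716 588.4786]
 [ -0.9903  -0.1339  -0.0374 217.5522]
 [ -0.0007   0.2742  -0.9617 368.3277]
 [  0.       0.       0.       1.    ]] 0.0 1651.8651
[519.8998 207.9172 299.6114] [179.9957   0.0325   7.9688] 2.2333 [ 0.8424 -0.4202 -0.134 ] -0.003498875601728658
```

View pics/w1b.png

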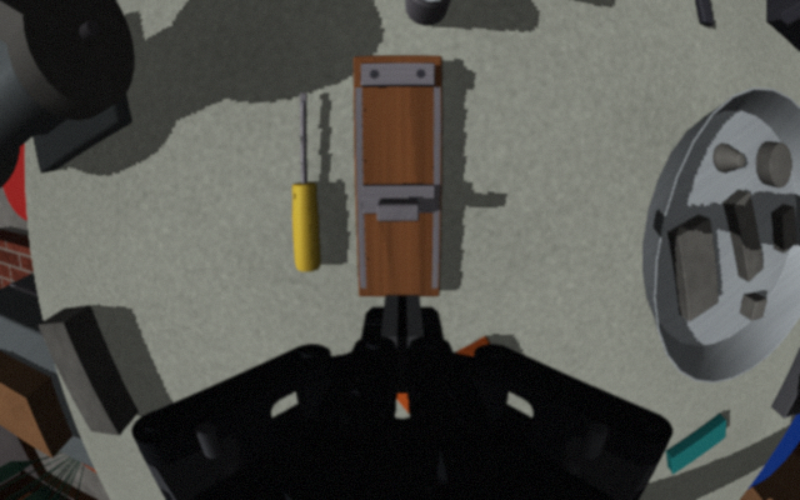

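The wrist view shows the holder with board corners at (354,57), (441,57), (439,295) and (359,295). The stop's inner face is at v≈86, the jaw's front edge at v≈186, and the tab top spans (377–418, 203–220).

```bash
cat >> h.py <<'E'
def fpt(f,u,v,z):
    K,P=f['K'],f['pose']; a=(u-K[0,2])/K[0,0]; b=(v-K[1,2])/K[1,1]; t=np.hypot(a,b)
    w=P[:3,:3]@np.array([np.sin(t)*a/t,np.sin(t)*b/t,np.cos(t)]); return P[:3,3]+w*(z-P[2,3])/w[2]
E
python3 - <<'E'
from h import *
np.set_printoptions(precision=1,suppress=True)
f=load('w1')
D=lambda x,y,z:fpt(f,(x+.5)/1.25-.5,(y+.5)/1.25-.5,z)[:2]
p=np.array([D(*q,18) for q in [(354,57),(441,57),(439,295),(359,295)]])
e=np.diff(np.vstack([p,p[:1]]),axis=0); print(p,p.mean(0),np.linalg.norm(e,axis=1),np.degrees(np.arctan2(e[:,1],e[:,0])))
c=p.mean(0); yaw=np.radians(7.9); ax=np.array([np.cos(yaw),np.sin(yaw)]); ay=np.array([-ax[1],ax[0]])
for n,q in dict(stopin=(398,86,30),stL=(361,75,30),stR=(434,75,30),jf=(398,186,30),jL=(362,186,30),jR=(434,186,30),tabB=(398,212.5,66),tabT=(398,203.5,66),tabL=(377,208,66),tabR=(418,208,66),tabBot=(398,220,66)).items():
    w=D(*q); print(n,w,(w-c)@ax,(w-c)@ay)
# depth sample
v,u=np.mgrid[:400,:640]
E
```

```text
[[659.  270.9]
 [669.5 193.9]
 [446.6 161. ]
 [435.6 238.9]] [552.7 216.2] [ 77.7 225.3  78.7 225.7] [ -82.2 -171.6   98.     8.1]
stopin [635.1 227.7] 83.21353515763225 0.05464494090974448
stL [641.  260.7] 93.5619843822585 31.923244832289015
stR [649.5 198.5] 93.44515691356987 -30.852436536342477
jf [548.1 215.5] -4.682065429872791 -0.014909218194440688
jL [543.8 246.9] -4.5456726508566225 31.657989460780723
jR [552.6 184.2] -4.50415046600741 -31.626398397766497
tabB [531.4 212.8] -21.587843532453178 -0.385915897306949
tabT [538.5 213.8] -14.337955214036132 -0.3890105439247884
tabL [532.7 229.8] -17.942032160665796 16.26588553365519
tabR [537.2 197.6] -17.91006024668167 -16.22906510219066
tabBot [525.3 212. ] -27.678003488526887 -0.3824739306847875
```

Request:
carry_out:
  steps:
    - [0.083,-0.007,0.1,0,0,0,-1]
    - [0.083,-0.007,0.1,0,0,0,-1]
    - [0.083,-0.007,0.2,0,0,0,-1]
    - [0.083,-0.007,0.28,0,0,0,-1]
    - [0.083,-0.007,0.34,0,0,0,-1]
    - [0.083,-0.007,0.37,0,0,0,-1]
    - [0.083,-0.007,0.38,0,0,0,-1]
    - [0.083,-0.007,0.38,0,0,0,-1]
    - [0.063,-0.007,0.38,0,0,0,-1]
    - [0.048,-0.007,0.38,0,0,0,-1]
    - [0.033,-0.007,0.38,0,0,0,-1]
    - [0.018,-0.007,0.38,0,0,0,-1]
    - [0.003,-0.007,0.38,0,0,0,-1]
    - [-0.01,-0.007,0.38,0,0,0,-1]
    - [-0.02,-0.007,0.38,0,0,0,-1]
    - [-0.03,-0.007,0.38,0,0,0,-1]
    - [-0.035,-0.007,0.38,0,0,0,-1]
    - [-0.035,-0.007,0.38,0,0,0,-1]

```text
clock: 3.73
ee_pos: [501.3, 209.0, 109.6]
ee_rot: [3.142, 0.001, 0.137]
ft_force: [0.6, -0.0, 0.9]
grip_width: 0.001
gripper_force: 0.4
```

```bash
python3 - <<'E'
from h import *
s=env.state(); print(s['ee_pos'],np.degrees(s['ee_rot']),s['clock'],s['ft_force'])
x,y,z=s['ee_pos']; cur=(x,y,z,8.0)
print(row(cur,(x+6,y+.8,z,8)), row(cur,(566,-237,220,40.6)))
E
```

```text
[501.2676883  208.96873866 109.62376375] [1.79998652e+02 7.82357668e-02 7.86693798e+00] 3.7333 [ 0.60226934 -0.02707786  0.90703393]
[0.0121, 0.0001, 0.0, 0.0, 0.0, 0.0] [0.0041, 0.9013, -0.2208, 0.0, 0.0, -0.1811]
```

```bash
python3 - <<'E'
from h import *
cur=(501.27,208.97,109.6,7.9)
print(row(cur,(513,-283,250,40.6)))
E
```

```text
[-0.112, 0.9778, -0.2808, 0.0, 0.0, -0.1817]
```

Request:
carry_out:
  steps:
    - [0.012,0,0,0,0,0,-1]
    - [0.012,0,0,0,0,0,-1]
    - [0.012,0,-0.08,0,0,0,-1]
    - [0.012,0,-0.16,0,0,0,-1]
    - [0.012,0.03,-0.24,0,0,0,-1]
    - [-0.112,0.978,-0.281,0,0,-0.182,-1]
    - [-0.112,0.978,-0.281,0,0,-0.182,-1]
    - [-0.112,0.978,-0.281,0,0,-0.182,-1]
    - [-0.112,0.978,-0.281,0,0,-0.182,-1]
    - [-0.112,0.978,-0.281,0,0,-0.182,-1]
    - [-0.112,0.978,-0.281,0,0,-0.182,-1]
    - [-0.112,0.978,-0.281,0,0,-0.182,-1]
    - [-0.112,0.978,-0.281,0,0,-0.182,-1]
    - [-0.112,0.978,-0.281,0,0,-0.182,-1]
    - [-0.112,0.978,-0.281,0,0,-0.182,-1]
    - [-0.112,0.978,-0.281,0,0,-0.182,-1]
    - [-0.112,0.978,-0.281,0,0,-0.182,0.4]
    - [-0.112,0.978,-0.281,0,0,-0.182,0.4]
    - [-0.112,0.978,-0.281,0,0,-0.182,0.4]
    - [-0.112,0.978,-0.281,0,0,-0.182,0.4]

```text
clock: 5.4
ee_pos: [513.2, -282.8, 249.4]
ee_rot: [-3.139, 0.0, 0.708]
ft_force: [-0.6, 0.7, 0.6]
grip_width: 0.567
gripper_force: 0.0
```

```bash
python3 - <<'E'
from h import *
np.set_printoptions(precision=4,suppress=True)
f=grab('wrist','w2'); s=env.state(); print(s['ee_pos'],np.degrees(s['ee_rot']),s['clock'],s['ft_force'],s['grip_width'])
a=cv2.imread('pics/w2.png')
t=grab('top','top2'); b=cv2.imread('pics/top2.png')[110:222,215:285]
A=cv2.resize(a,(800,500))[:400]
cv2.imwrite('pics/w2b.png',A)
cv2.imwrite('pics/top2c.png',cv2.resize(b,None,fx=5,fy=5,interpolation=cv2.INTER_CUBIC))
E
```

```text
[ 513.4276 -282.0025  249.5337] [-179.8722    0.0021   40.6401] 5.45 [ 0.9665 -0.2004  0.0783] 0.6489374164181179
```

View pics/w2b.png

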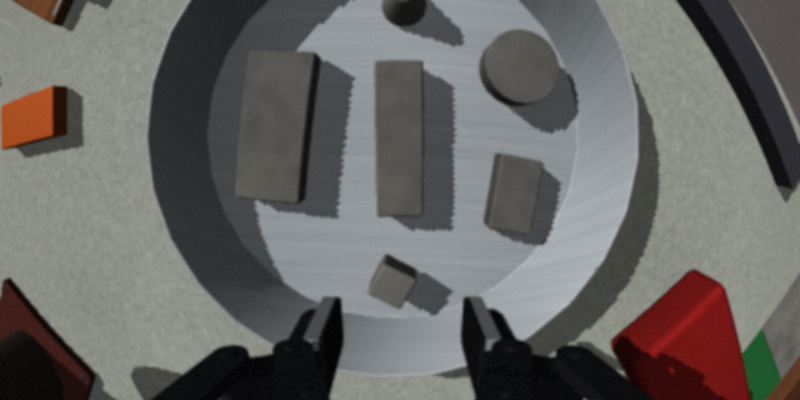

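View pics/top2c.png

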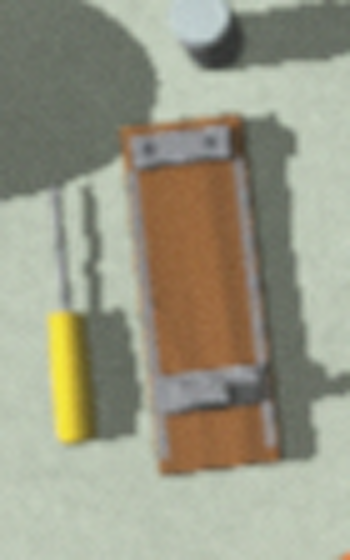

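The jaw is now open, with its face at about (210,370) and the stop's inner face at about (185,162) in the crop. In the wrist view, the slim stone's top face has corners (375,61), (422,61), (423,216) and (376,216). It is clearly narrower than the wide stone at (277,127).

```bash
python3 - <<'E'
from h import *
np.set_printoptions(precision=1,suppress=True)
f=load('w2')
D=lambda x,y,z:fpt(f,(x+.5)/1.25-.5,(y+.5)/1.25-.5,z)[:2]
p=np.array([D(*q,28) for q in [(375,61),(422,61),(423,216),(376,216)]])
e=np.diff(np.vstack([p,p[:1]]),axis=0); print(p.mean(0),np.linalg.norm(e,axis=1),np.degrees(np.arctan2(e[:,1],e[:,0])))
t=load('top2')
def C(x,y,z): return pt(t,215+(x+.5)/5-.5,110+(y+.5)/5-.5,z)[:2]
g=C(185,162,30)-C(210,370,30); print('gap',np.linalg.norm(g))
c=p.mean(0)
cur=(513.3,-282.2,249.5,40.6)
for z in (120,81): print(row(cur,(*c,z,np.degrees(np.arctan2(*(-e[1][::-1]))))))
E
```

```text
[ 565.2 -234.4] [ 34.7 117.9  35.9 118. ] [ -49.6 -138.8  130.6   40.6]
gap 136.23994148006014
[0.1411, -0.005, 0.259, -0.0, 0.0, -0.0034]
[0.1411, -0.005, 0.337, -0.0, 0.0, -0.0034]
```

Request:
carry_out:
  steps:
    - [0.141,-0.005,0.05,0,0,0,0.4]
    - [0.141,-0.005,0.1,0,0,0,0.4]
    - [0.141,-0.005,0.18,0,0,0,0.4]
    - [0.141,-0.005,0.25,0,0,0,0.4]
    - [0.141,-0.005,0.3,0,0,0,0.4]
    - [0.141,-0.005,0.33,0,0,0,0.4]
    - [0.141,-0.005,0.341,0,0,0,0.4]
    - [0.141,-0.005,0.341,0,0,0,0.4]
    - [0.141,-0.005,0.341,0,0,0,0]
    - [0.141,-0.005,0.341,0,0,0,0]
    - [0.141,-0.005,0.341,0,0,0,-0.1]
    - [0.141,-0.005,0.341,0,0,0,-0.2]
    - [0.141,-0.005,0.341,0,0,0,-0.2]
    - [0.141,-0.005,0.341,0,0,0,-0.2]
    - [0.141,-0.005,0.341,0,0,0,-0.2]
    - [0.141,-0.005,0.341,0,0,0,-0.2]

```text
clock: 6.83
ee_pos: [566.6, -235.6, 82.1]
ee_rot: [3.139, -0.001, 0.709]
ft_force: [-1.1, 2.8, 7.5]
grip_width: 0.41
gripper_force: 44.1
```

```bash
python3 - <<'E'
from h import *
s=env.state(); print(s['ee_pos'],np.degrees(s['ee_rot']),s['clock'],s['ft_force'],s['grip_width'],s['gripper_force'])
E
```

```text
[ 566.59161297 -235.57232917   82.06336364] [ 1.79857407e+02 -7.77306811e-02  4.06141567e+01] 6.8333 [-1.09490902  2.809935    7.5069698 ] 0.41030491747733605 44.10669922828674
```

The 7.5 N upward force suggests the fingertips are touching the floor. I'll regrip 4 mm higher and more lightly, then lift.

Request:
carry_out:
  steps:
    - [0,0,0,0,0,0,-0.05]
    - [0,0,0,0,0,0,-0.05]
    - [0,0,-0.004,0,0,0,-0.05]
    - [0,0,-0.004,0,0,0,-0.05]
    - [0,0,-0.004,0,0,0,-0.18]
    - [0,0,-0.004,0,0,0,-0.18]
    - [0,0,-0.004,0,0,0,-0.18]
    - [0,0,-0.004,0,0,0,-0.18]

```text
clock: 7.5
ee_pos: [565.8, -235.5, 82.3]
ee_rot: [3.141, -0.0, 0.709]
ft_force: [0.2, -0.1, 4.2]
grip_width: 0.417
gripper_force: 23.7
```

```bash
python3 - <<'E'
from h import *
s=env.state(); print(s['ee_pos'],np.degrees(s['ee_rot']),s['clock'],s['ft_force'],s['grip_width'],s['gripper_force'])
E
```

```text
[ 565.75715034 -235.51518198   82.32285445] [ 1.79956732e+02 -4.63281806e-03  4.06144665e+01] 7.5 [ 0.17327411 -0.13541828  4.1827368 ] 0.4167864318214392 23.652399480342865
```

Request:
carry_out:
  steps:
    - [0,0,0,0,0,0,-0.05]
    - [0,0,0,0,0,0,-0.05]
    - [0,0,-0.01,0,0,0,-0.05]
    - [0,0,-0.01,0,0,0,-0.05]
    - [0,0,-0.01,0,0,0,-0.18]
    - [0,0,-0.01,0,0,0,-0.18]
    - [0,0,-0.01,0,0,0,-0.18]
    - [0,0,-0.01,0,0,0,-0.18]

```text
clock: 8.17
ee_pos: [565.8, -235.4, 87.4]
ee_rot: [3.141, -0.0, 0.709]
ft_force: [-0.3, 0.4, 4.9]
grip_width: 0.414
gripper_force: 21.4
```

```bash
python3 - <<'E'
from h import *
s=env.state(); print(s['ee_pos'],np.degrees(s['ee_rot']),s['clock'],s['ft_force'],s['grip_width'],s['gripper_force'])
E
```

```text
[ 565.8459715  -235.35673385   87.43705662] [ 1.79956704e+02 -1.76016968e-02  4.06201911e+01] 8.1667 [-0.29592043  0.38311564  4.8679968 ] 0.41398063913584643 21.433559954166412
```

```bash
python3 - <<'E'
from h import *
cur=(565.85,-235.36,87.4,40.62)
print(row(cur,(572.8,219.1,190,8.0)),row(cur,(572.8,219.1,125,8.0)))
E
```

```text
[0.6023, -0.6809, -0.2052, 0.0, -0.0, 0.1812] [0.6023, -0.6809, -0.0752, 0.0, -0.0, 0.1812]
```

Request:
carry_out:
  steps:
    - [0,0,-0.01,0,0,0,-0.18]
    - [0,0,-0.02,0,0,0,-0.18]
    - [0,0,-0.03,0,0,0,-0.18]
    - [0,0,-0.03,0,0,0,-0.18]

```text
clock: 8.5
ee_pos: [565.8, -235.4, 102.8]
ee_rot: [3.141, -0.0, 0.709]
ft_force: [0.7, 0.3, -2.1]
grip_width: 0.414
gripper_force: 21.0
```

```bash
python3 - <<'E'
from h import *
s=env.state(); print(s['ee_pos'],np.degrees(s['ee_rot']),s['clock'],s['ft_force'],s['grip_width'],s['gripper_force'])
x,y,z=s['ee_pos']
cur=(x,y,z,40.62)
print(row(cur,(572.8,219.1,190,8.0)),row(cur,(572.8,219.1,125,8.0)))
E
```

```text
[ 565.84805396 -235.38074452  102.75314942] [ 1.79945508e+02 -2.01150287e-02  4.06208739e+01] 8.5 [ 0.71239014  0.27047127 -2.13040019] 0.4143532369050613 21.030966639518738
[0.6023, -0.6809, -0.1745, 0.0, -0.0, 0.1812] [0.6023, -0.6809, -0.0445, 0.0, -0.0, 0.1812]
```

The stone is lifted: the force reads about -2.1 N, close to its weight. I'll carry it over smoothly.

Request:
carry_out:
  steps:
    - [0,0,-0.04,0,0,0,-0.18]
    - [0,0,-0.1,0,0,0,-0.18]
    - [0,0,-0.15,0,0,0,-0.18]
    - [0.02,-0.022,-0.175,0,0,0.005,-0.18]
    - [0.055,-0.062,-0.175,0,0,0.015,-0.18]
    - [0.1,-0.113,-0.175,0,0,0.03,-0.18]
    - [0.15,-0.17,-0.175,0,0,0.045,-0.18]
    - [0.2,-0.226,-0.175,0,0,0.06,-0.18]
    - [0.25,-0.283,-0.175,0,0,0.075,-0.18]
    - [0.3,-0.339,-0.175,0,0,0.09,-0.18]
    - [0.35,-0.396,-0.175,0,0,0.105,-0.18]
    - [0.4,-0.452,-0.175,0,0,0.12,-0.18]
    - [0.45,-0.509,-0.175,0,0,0.135,-0.18]
    - [0.5,-0.565,-0.175,0,0,0.15,-0.18]
    - [0.545,-0.616,-0.175,0,0,0.165,-0.18]
    - [0.58,-0.656,-0.17,0,0,0.175,-0.18]
    - [0.602,-0.681,-0.16,0,0,0.1812,-0.18]
    - [0.602,-0.681,-0.12,0,0,0.1812,-0.18]
    - [0.602,-0.681,-0.08,0,0,0.1812,-0.18]
    - [0.602,-0.681,-0.06,0,0,0.1812,-0.18]

```text
clock: 10.17
ee_pos: [570.6, 219.5, 129.1]
ee_rot: [3.141, 0.004, 0.141]
ft_force: [-1.6, -1.2, -3.8]
grip_width: 0.413
gripper_force: 21.2
```

```bash
python3 - <<'E'
from h import *
f=grab('wrist','w3')
s=env.state(); print(s['ee_pos'],np.degrees(s['ee_rot']),s['clock'],s['ft_force'],s['grip_width'],s['gripper_force'])
a=cv2.imread('pics/w3.png')[80:280,180:460]; cv2.imwrite('pics/w3b.png',cv2.resize(a,None,fx=2.8,fy=2.8,interpolation=cv2.INTER_CUBIC))
E
```

```text
[569.70613709 218.80780281 127.43169112] [179.95791242   0.38100005   8.03114276] 10.2167 [-2.14095177 -1.51961889 -4.91153617] 0.4137414476243215 21.21190845966339
```

View pics/w3b.png

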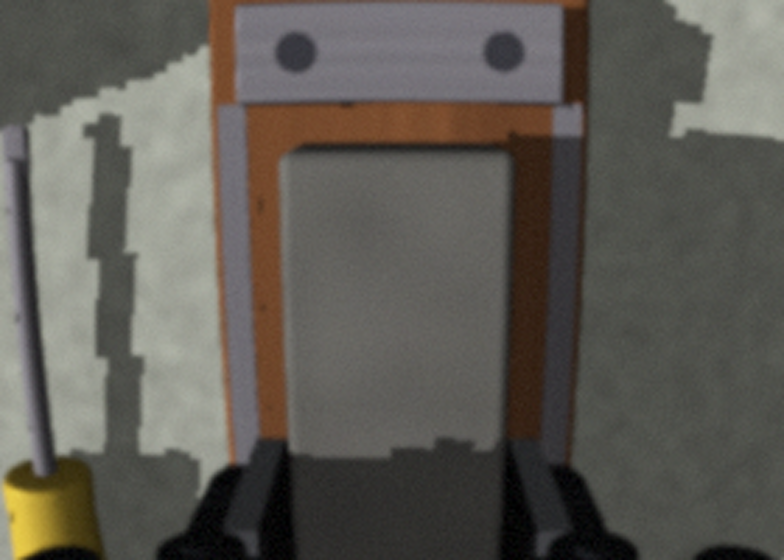

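The held stone's front top edge is at crop (283–512, 150), and the stop's inner top edge is at (236–562, 102).

```bash
python3 - <<'E'
from h import *
np.set_printoptions(precision=1,suppress=True)
f=load('w3'); s=env.state(); T=s['ee_pos'][:2]
D=lambda x,y,z:fpt(f,180+(x+.5)/2.8-.5,80+(y+.5)/2.8-.5,z)[:2]
h=np.radians(8); ax=np.array([np.cos(h),np.sin(h)]); ay=np.array([-ax[1],ax[0]])
for n,q in dict(stL=(236,102,30),stR=(562,102,30),stTL=(237,5,30),stTR=(562,8,30),soL=(283,150,68),soR=(512,150,68),soBL=(290,440,68),soBR=(503,440,68),railL=(221,107,20),railR=(582,107,20)).items():
    w=D(*q)-T; print(n,w@ax,w@ay)
print(T,s['ee_pos'],s['ft_force'])
E
```

```text
stL 68.226306998 31.783000893724594
stR 68.35972421431934 -31.270746259491247
stTL 87.24374696724519 31.383760059632742
stTR 86.80216977153437 -31.00283775067235
soL 61.31969727369802 17.708994182619392
soR 61.38123579800099 -16.5860387807746
soBL 14.586005476335087 18.031414143917768
soBR 14.649616205845703 -16.752769597799517
railL 67.15299289168856 36.8123948246358
railR 67.34713027231517 -37.413287749526745
[569.7 218.8] [569.7 218.8 127.4] [-2.1 -1.5 -4.9]
```

Request:
carry_out:
  steps:
    - [0,0,0,0,0,0,-0.18]
    - [0,0,0,0,0,0,-0.18]
    - [0,0,0,0,0,0,-0.18]

```text
clock: 10.47
ee_pos: [573.4, 219.1, 133.4]
ee_rot: [-3.141, -0.002, 0.139]
ft_force: [0.1, -0.1, -2.7]
grip_width: 0.414
gripper_force: 21.3
```

```bash
python3 - <<'E'
from h import *
s=env.state(); print(s['ee_pos'],np.degrees(s['ee_rot']),s['clock'],s['ft_force'],s['grip_width'],s['gripper_force'])
E
```

```text
[573.35712093 219.08979647 133.40828557] [-1.79986637e+02 -1.36690791e-01  7.97235368e+00] 10.4667 [ 0.05539277 -0.11351118 -2.67741579] 0.4142486495162037 21.25761866569519
```

Request:
carry_out:
  steps:
    - [0,0.001,0.015,0,0,0,-0.18]
    - [0,0.001,0.03,0,0,0,-0.18]
    - [0,0.001,0.042,0,0,0,-0.18]
    - [0,0.001,0.051,0,0,0,-0.18]
    - [0,0.001,0.057,0,0,0,-0.18]
    - [0,0.001,0.06,0,0,0,-0.18]
    - [0,0.001,0.06,0,0,0,-0.18]
    - [0,0.001,0.06,0,0,0,-0.18]
    - [0,0.001,0.06,0,0,0,-0.18]

```text
clock: 11.22
ee_pos: [572.6, 218.8, 102.0]
ee_rot: [-3.142, -0.001, 0.14]
ft_force: [0.3, 0.1, -3.2]
grip_width: 0.419
gripper_force: 21.3
```

Request:
carry_out:
  steps:
    - [0,0,0.002,0,0,0,-0.18]
    - [0,0,0.002,0,0,0,-0.18]
    - [0,0,0.002,0,0,0,-0.18]

```text
clock: 11.47
ee_pos: [572.7, 218.8, 101.5]
ee_rot: [-3.142, -0.001, 0.14]
ft_force: [-2.0, 0.3, 1.7]
grip_width: 0.415
gripper_force: 21.7
```

Request:
carry_out:
  steps:
    - [0,0,0,0,0,0,-0.12]
    - [0,0,0,0,0,0,-0.06]
    - [0,0,0,0,0,0,0.1]
    - [0,0,0,0,0,0,0.25]
    - [0,0,0,0,0,0,0.25]
    - [0,0,-0.02,0,0,0,0.25]
    - [0,0,-0.08,0,0,0,0.25]
    - [0,0,-0.14,0,0,0,0.25]
    - [-0.05,0,-0.18,0,0,0,-1]
    - [-0.12,0,-0.2,0,0,0,-1]
    - [-0.19,0,-0.2,0,0,0,-1]
    - [-0.236,0,-0.2,0,0,0,-1]
    - [-0.236,0,-0.2,0,0,0,-1]
    - [-0.236,0,-0.2,0,0,0,-1]
    - [-0.236,0,-0.2,0,0,0,-1]

```text
clock: 12.72
ee_pos: [456.5, 202.5, 202.0]
ee_rot: [-3.141, -0.002, 0.14]
ft_force: [0.2, -0.5, 0.5]
grip_width: 0.002
gripper_force: 0.0
```

```bash
python3 - <<'E'
from h import *
f=grab('wrist','w4')
s=env.state(); print(s['ee_pos'],np.degrees(s['ee_rot']),s['clock'],s['ft_force'],s['grip_width'],s['gripper_force'])
a=cv2.imread('pics/w4.png')[20:280,180:460]; cv2.imwrite('pics/w4b.png',cv2.resize(a,None,fx=2.3,fy=2.3,interpolation=cv2.INTER_CUBIC))
E
```

```text
[456.7943942  202.4639444  201.80463854] [-1.79990503e+02 -1.18939253e-01  7.99426148e+00] 12.7667 [-0.20434574 -0.2124081   0.47875125] 0.0012316364047147924 0.0
```

View pics/w4b.png

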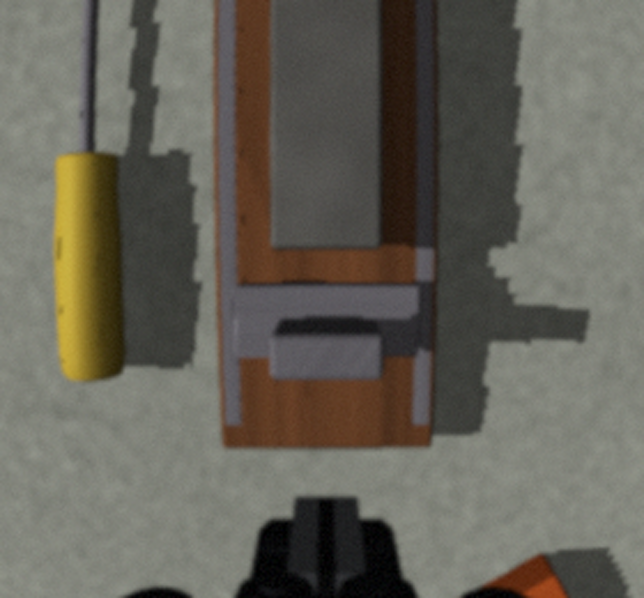

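The stone lies straight at u 272–380, matching the tab at u 271–380 (so it's centred), with its rear end at v≈246 and the jaw face at v≈285. Next I'll work out the push distances.

```bash
python3 - <<'E'
from h import *
f=load('w4'); s=env.state(); T=s['ee_pos'][:2]
D=lambda x,y,z:fpt(f,180+(x+.5)/2.3-.5,20+(y+.5)/2.3-.5,z)[:2]
h=np.radians(8); ax=np.array([np.cos(h),np.sin(h)]); ay=np.array([-ax[1],ax[0]])
for n,q in dict(tabL=(271,380,66),tabR=(380,380,66),jf=(326,285,30),soL=(272,247,42),soR=(380,247,42),bL=(225,447,18),bR=(431,447,18),s2L=(272,20,42),s2R=(379,20,42)).items():
    w=D(*q)-T; print(n,w@ax,w@ay)
E
```

```text
tabL 20.304619224396074 16.477609373498456
tabR 20.329401466764914 -15.820734138456467
jf 44.882370074808726 0.22036031749511942
soL 58.450017777860005 17.483633754604433
soR 58.471646262424294 -17.043292200859923
bL -16.97675033898664 38.321493726499156
bR -16.916819563314252 -39.46005176142186
s2L 133.20556698476182 17.43845623361643
s2R 133.20864962855688 -16.59784858267917
```

Request:
carry_out:
  steps:
    - [0,0,0.07,0,0,0,-1]
    - [0,0,0.14,0,0,0,-1]
    - [0,0,0.18,0,0,0,-1]
    - [0,0,0.197,0,0,0,-1]
    - [0,0,0.2,0,0,0,-1]
    - [0,0,0.2,0,0,0,-1]
    - [0.01,0,0.2,0,0,0,-1]
    - [0.016,0,0.2,0,0,0,-1]
    - [0.022,0,0.2,0,0,0,-1]
    - [0.028,0,0.2,0,0,0,-1]
    - [0.033,0,0.2,0,0,0,-1]
    - [0.037,0,0.2,0,0,0,-1]
    - [0.041,0,0.2,0,0,0,-1]
    - [0.044,0,0.2,0,0,0,-1]
    - [0.046,0,0.2,0,0,0,-1]
    - [0.048,0,0.2,0,0,0,-1]
    - [0.048,0,0.2,0,0,0,-1]
    - [0.048,0,0.2,0,0,0,-1]

```text
clock: 14.27
ee_pos: [479.1, 205.6, 100.8]
ee_rot: [3.142, 0.001, 0.14]
ft_force: [-4.2, 0.2, 2.5]
grip_width: 0.003
gripper_force: 1.8
```

Request:
carry_out:
  steps:
    - [0.002,0,0,0,0,0,-1]
    - [0.003,0,0,0,0,0,-1]
    - [0.004,0,0,0,0,0,-1]
    - [0.004,0,0,0,0,0,-1]

```text
clock: 14.6
ee_pos: [481.2, 205.9, 100.7]
ee_rot: [-3.142, 0.0, 0.14]
ft_force: [-4.2, 0.8, 1.3]
grip_width: 0.001
gripper_force: 1.9
```

Still sliding at about 4 N. I'll go on in small steps.

Request:
carry_out:
  steps:
    - [0.002,0,0,0,0,0,-1]
    - [0.003,0,0,0,0,0,-1]
    - [0.003,0,0,0,0,0,-1]

```text
clock: 14.85
ee_pos: [482.5, 206.1, 100.7]
ee_rot: [-3.142, 0.001, 0.14]
ft_force: [-4.4, 0.6, 1.3]
grip_width: -0.0
gripper_force: 2.5
```

Request:
carry_out:
  steps:
    - [0.001,0,0,0,0,0,-1]
    - [0.002,0,0,0,0,0,-1]
    - [0.002,0,0,0,0,0,-1]

```text
clock: 15.1
ee_pos: [482.7, 206.1, 100.7]
ee_rot: [3.141, 0.003, 0.14]
ft_force: [-9.8, -0.7, 5.6]
grip_width: 0.002
gripper_force: 4.7
```

Request:
carry_out:
  steps:
    - [0.001,0,0,0,0,0,-1]
    - [0.002,0,0,0,0,0,-1]
    - [0.002,0,0,0,0,0,-1]

```text
clock: 15.35
ee_pos: [482.8, 206.1, 100.5]
ee_rot: [3.141, 0.005, 0.14]
ft_force: [-12.6, -0.3, 7.7]
grip_width: 0.001
gripper_force: 6.5
```

It stopped after 26.3 mm (I predicted about 26.6) and the force is rising, so the stone is seated. I'll back off, rise and check.

Request:
carry_out:
  steps:
    - [-0.004,0,0,0,0,0,-1]
    - [-0.015,0,0,0,0,0,-1]
    - [-0.03,0,0,0,0,0,-1]
    - [-0.03,0,-0.03,0,0,0,-1]
    - [-0.03,0,-0.1,0,0,0,-1]
    - [-0.03,0,-0.18,0,0,0,-1]
    - [-0.03,0,-0.26,0,0,0,-1]
    - [-0.03,0,-0.33,0,0,0,-1]
    - [-0.03,0,-0.36,0,0,0,-1]
    - [-0.03,0,-0.36,0,0,0,-1]
    - [-0.03,0,-0.36,0,0,0,-1]
    - [-0.03,0,-0.36,0,0,0,-1]

```text
clock: 16.35
ee_pos: [469.3, 204.0, 279.6]
ee_rot: [3.141, 0.001, 0.14]
ft_force: [0.4, 1.1, -0.2]
grip_width: -0.002
gripper_force: 0.0
```

```bash
python3 - <<'E'
from h import *
f=grab('wrist','w5')
s=env.state(); print(s['ee_pos'],np.degrees(s['ee_rot']),s['clock'],s['ft_force'])
a=cv2.imread('pics/w5.png')[20:280,180:460]; cv2.imwrite('pics/w5b.png',cv2.resize(a,None,fx=2.3,fy=2.3,interpolation=cv2.INTER_CUBIC))
E
```

```text
[469.00277691 204.00881473 279.03009442] [1.79974810e+02 1.51689116e-01 8.00170650e+00] 16.4 [ 0.88149294  0.0534193  -0.188495  ]
```

View pics/w5b.png

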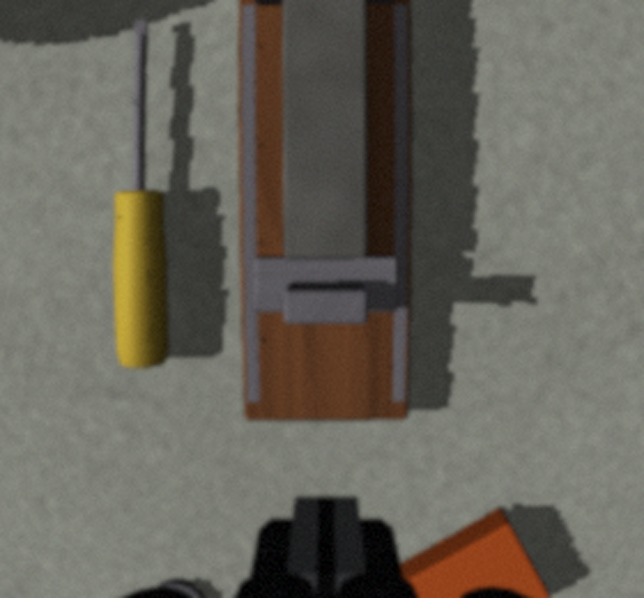

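The jaw touches the stone's rear end at v≈258. The stone (u 284–366) is in line with the tab (u 286–366). I'll check the stop end in the same frame.

```bash
python3 - <<'E'
import cv2
a=cv2.imread('pics/w5.png')[0:160,250:400]; cv2.imwrite('pics/w5c.png',cv2.resize(a,None,fx=3.7,fy=3.7,interpolation=cv2.INTER_CUBIC))
E
```

```text
(no output)
```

View pics/w5c.png

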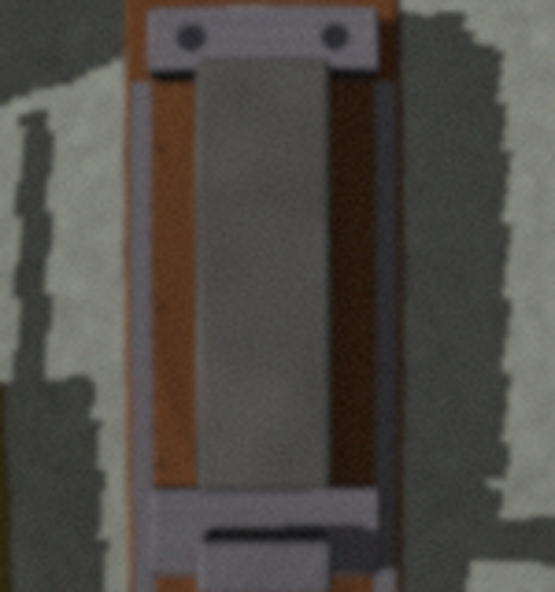

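The stone (u 197–330) sits flush between the stop (v≈65) and the jaw (v≈488). It's straight and centred on the stop (u 149–379), so I'm handing in.

```bash
python3 -c "
from cell import env
print(env.close_job())"
```

```text
the job is handed in; nothing more can be done
None
```

I opened the jaw and clamped the slim stone lengthwise between the end stop and the jaw, straight and centred in the last picture, then handed the job in about 16 s into the 61 s limit; no verdict came back.

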